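# Fit the long cover on the gear housing's two dowel pins

## Task

Close the open gear housing on the machine bed with the long flat cover: pick the cover up by its bridge handle and lower it so that both upright dowel pins come up through its two holes together, until it lies flat and fully home on the housing's rim, then let go. Do not let it drop on, and leave the short cover where it lies.

Things in the scene. Friction and masses are not known exactly. Their poses are not given: they have to be found in the camera images.
- housing: Fixed open-topped gear housing: blue casting with a bare metal rim, gears in its cavity, 110 x 200 mm, 60 mm high. Origin: centre of its underside, on the bed; z up, y along its length. The seat is the flat rim, z = 60 mm. Two upright steel dowel pins stand on the rim at x = 0, y = +68 and -68 mm: 14 mm in diameter, 28 mm tall, the upper half tapering to a 4 mm tip.
- cover: Long cover, loose on the bed: aluminium plate 100 x 190 mm, 8 mm thick, about 0.45 kg. Origin: centre of the plate's underside; z up, y along its length. Two 28 mm through holes at x = 0, y = +68 and -68 mm; either way round fits. On top a dark steel bridge handle: bar along y, 80 mm long, 14 mm thick in x, from z = 42 to 58 mm, on a post at each end, open beneath.
- short_cover: The short cover of another housing, to be left alone: the same kind of plate, 100 x 132 mm, 8 mm thick, two 28 mm holes at y = +46 and y = -46 mm, and a like handle only 50 mm long. Origin: centre of its underside; y along its 132 mm length. It lies loose on the bed.
There are look-alikes about, which are no part of the job. What is shaped like the cover but red is not meant.

How it is judged:
At the end, for the whole second after the job is handed in: The long cover lies at rest flat on the housing's rim (underside within 4 mm of the rim's height, tilted under 0.06 rad), centred within 15 mm and in line within 0.18 rad (either way round), so that both pins stand in its holes (z of cover in the frame of housing between 0.056 and 0.064 m and horizontal distance between cover and housing below 0.015 m and angle between the y axis of cover and the y axis of housing, either way round below 0.18 rad and angle between cover's own z axis and vertical below 0.06 rad and linear speed of cover below 0.02 m/s and angular speed of cover below 0.1 rad/s); the robot touches nothing.
It fails at once if the long cover is dropped: it moves faster than 0.6 m/s with no finger on it (a fall of about 18 mm) (linear speed of cover above 0.6 m/s and contact force between the fingers and cover below 0.3 N).
It fails at once if the short cover is moved more than 30 mm from where it lay (distance of short_cover from where it was at the start of the episode above 0.03 m).
It also fails if it takes over 51 s, if anything falls off the work surface, if the arm or the gripper's body presses on something with over 40 N, if the wrist force passes 120 N, or if a joint passes its speed limit or range.

## Robot

A 6-joint arm with a two-finger parallel gripper is mounted at the origin on the work surface. World frame = base frame: x ahead of the robot, y to its left, z up, the work surface at z = 0. Lengths are in m, angles in rad, forces in N, time in s.
With the tool pointing down it reaches from about 0.35 to 0.775 m from the base axis. Payload 7.3 kg.
Tool frame: the origin (TCP) lies at the very end of the fingers, on their centre line; the grasp point (between the pads) lies 19 mm behind it; z points along the fingers, x is the direction in which the jaws open and shut, and the axes are right-handed (so a half turn about z gives the same grasp; the last joint's range is limited). The gripper opens to 92 mm and grips with 3 to 60 N. Pads are 19 mm wide; open, the fingers measure 130 mm over their backs; the gripper's body (75 mm by 190 mm) begins 47 mm behind the grasp point.
Start: joints at [-1.372, 0.342, 1.524, -0, 1.275, -0.146], TCP at [0.177, -0.494, 0.195] pointing down, gripper open.
Joint ranges: [-2.53, 2.53], [-0.77, 2.02], [0.04, 2.7], [-1, 4.14], [0.28, 2.66], [-3.11, 3.11]. Speed limits (rad/s): [2.57, 2.57, 3.14, 3.14, 3.14, 3.14].

## Interface

Orientations are given as [roll, pitch, yaw] about the fixed x, y, z axes, in that order (R = Rz(yaw) Ry(pitch) Rx(roll)).
In Python, from cell import robot, read_camera, nets gives the robot as it stands. The module is installed in compiled form; this text tells all that it offers.
- The arm moves only by the tool carry_out, never from a script. Its arguments are lists of equal length, an entry for each row: "translation": the shift along the tool's x, y, z in m, a list of three; "turn": the turn, a rotation vector about the tool's x, y, z in rad, a list of three; "gripper": the gripper's target within -1 to 1 (shut at 1, half-way at 0, fully open at -1). A call has 1 to 10 rows; each row shifts and turns the commanded pose from where the row before left it, along the tool's axes as they then stand; what a row does not reach is not made up. A row lasts 1/10 s, in which the tool goes at most 50 mm and 8.59 degrees, less where a joint would pass 70% of its speed; a pose out of reach is approached as far as the arm can. A call with a gripper value outside its range is refused whole. The fingers move at their own pace and stop on an object; "squeeze" is the grip in N (left out, the last holds). Time passes only in rows, so rows that do not move let the fingers close. It gives the time, the measured TCP pose, the force and the opening at its end, in the units of the state.
- robot.observe(): the state, without advancing time (a new reading comes with each control period).
- read_camera(name): name is "scene" or "top" or "wrist"; returns a dict with "img" (420x560x3 uint8, red, green, blue), "fx", "fy", "cx", "cy" (pixels), "distortion" ([k1, k2, p1, p2, k3] as OpenCV has them; the pictures are not rectified), "world_from_camera" (4x4, takes a point from camera to world coordinates). Camera axes: x right, y down, z forward; pixel columns grow to the right and rows downward; lengths in m; the calibration is good to about 2 mm. A picture is of the moment at which its call begins. There is no depth.
- robot.hand_in(): hands the job in, once; it reports no verdict.
Trained networks look in a picture, given as the dict that the camera call returned (one of the last four; its "shot" number tells which), for a name from the list of things; names that differ only in an ending like _2 or _b are one class to them, and where a whole thing is asked for, a point or a joint stands for the part that bears it (a point fixed in the world has none). Each returns a list of dicts, best first, with "score" (0 to 1); they miss things now and then, are a little off and sometimes report something else, mostly with a low value. They report only what shows in the picture. A call takes as long as a camera call. They do not tell look-alikes from the thing itself.
- nets.regions_of(picture, name): "region" (420x560 bool, what is visible of it) and "pixel" ([column, row] in pixels, amid what is visible of it).
- nets.tip_of(picture, name): "pixel" ([column, row] in pixels: a listed point, or the origin of a listed thing).
The state is a dict: "time": time; "qpos": joint angles; "qvel": joint speeds; "joint_efforts": joint torques, N m; "tool_pos": TCP position; "tool_rot": TCP orientation; "contact_force": force on the tool from outside, world axes, zero at the start; "torque": the same for the moment, N m; "opening": finger opening in m.
Only numpy, scipy, OpenCV 4.12 (cv2) and the standard library are available. Lean on these libraries where they do the work, as an engineer would, in place of code of your own. Each camera call takes 0.05 s, during which the arm holds its last target. There are 200 camera calls.

## Working session

There is one attempt and no reset: what is moved stays moved. The work goes in short steps, Python scripts to look and compute and a tool call to move; the robot and the scene stay as the last step left them, time stands still between calls to the robot, and variables do not carry over. Pictures are saved under pics/ and viewed, about 8 in all and at most 12, crops included, and the job is handed in when it is done.

Besides the shell and the picture viewer there is one more tool, called after "Request:" as name(argument=value, ...), one argument or row to a line, values as JSON. carry_out: Moves the arm, as the interface text tells. Its arguments: {"type":"object","properties":{"translation":{"type":"array","items":{"type":"array","items":{"type":"number"}}},"turn":{"type":"array","items":{"type":"array","items":{"type":"number"}}},"gripper":{"type":"array","items":{"type":"number"}},"squeeze":{"type":"number"}},"required":["translation","turn","gripper"]}

```bash
mkdir -p pics
cat > h.py <<'E'
import numpy as np, cv2
from cell import robot, read_camera, nets
def KD(p): return np.array([[p['fx'],0,p['cx']],[0,p['fy'],p['cy']],[0,0,1.]]), np.array(p['distortion'],float)
def px2w(p,uv,z):
    K,D=KD(p); uv=np.array(uv,float).reshape(-1,1,2)
    n=cv2.undistortPoints(uv,K,D).reshape(-1,2)
    T=np.array(p['world_from_camera']); d=np.c_[n,np.ones(len(n))]@T[:3,:3].T
    return T[:3,3]+d*((z-T[2,3])/d[:,2])[:,None]
def w2px(p,X):
    K,D=KD(p); T=np.linalg.inv(np.array(p['world_from_camera']))
    return cv2.projectPoints(np.array(X,float).reshape(-1,3),cv2.Rodrigues(T[:3,:3])[0],T[:3,3],K,D)[0].reshape(-1,2)
def save(p,n): cv2.imwrite('pics/'+n,p['img'][:,:,::-1])
E
python3 - <<'E'
from h import *
s=robot.observe(); print(s)
for c in ('top','scene'):
    p=read_camera(c); save(p,c+'1.png'); print(c,np.round(p['world_from_camera'],3).tolist(),p['fx'])
    for n in ('housing','cover','short_cover'):
        for r in nets.regions_of(p,n)[:4]:
            z=.06 if n=='housing' else .008
            print(n,round(r['score'],2),r['pixel'],r['region'].sum(),px2w(p,r['pixel'],z).round(3))
E
```

```text
{'time': 0.0, 'qpos': array([-1.37202328e+00,  3.42728489e-01,  1.52499105e+00, -5.60446239e-05,
        1.27538519e+00, -1.46010453e-01]), 'qvel': array([ 0.00016524, -0.00113232, -0.00112015,  0.00143333,  0.0018673 ,
        0.00060904]), 'joint_efforts': array([-1.15851719e-03, -4.31250107e+01, -2.44215757e+01,  7.17088510e-02,
        5.59768989e-02, -1.21648263e-04]), 'tool_pos': array([ 0.17735612, -0.49366637,  0.19425106]), 'tool_rot': array([-3.14142568e+00,  1.50378610e-03, -1.22599635e+00]), 'contact_force': array([-0.10446245,  0.13296151,  0.16784721]), 'torque': array([0.04295655, 0.02652021, 0.01664606]), 'opening': 0.09167740633793363}
top [[-0.018, -0.994, 0.109, 0.315], [-1.0, 0.019, 0.007, 0.162], [-0.009, -0.109, -0.994, 1.554], [0.0, 0.0, 0.0, 1.0]] 496.9504582460949
housing 0.74 [327.7, 161.8] 2431 [[ 0.611 -0.011  0.06 ]]
cover 0.91 [119.7, 194.4] 1665 [[0.53  0.646 0.008]]
cover 0.75 [217.1, 199.0] 1773 [[0.509 0.334 0.008]]
cover 0.56 [241.4, 266.3] 1862 [[0.298 0.26  0.008]]
scene [[0.467, 0.635, -0.615, 1.149], [0.884, -0.337, 0.324, -0.205], [-0.002, -0.695, -0.719, 0.817], [0.0, 0.0, 0.0, 1.0]] 387.0716608399183
housing 0.77 [249.3, 268.1] 4321 [[ 0.637 -0.029  0.06 ]]
cover 0.97 [341.8, 199.8] 1643 [[0.507 0.327 0.008]]
cover 0.63 [431.9, 174.9] 1321 [[0.547 0.643 0.008]]
cover 0.56 [286.8, 167.0] 1154 [[0.297 0.254 0.008]]
short_cover 0.82 [116.0, 270.4] 1752 [[ 0.451 -0.317  0.008]]
```

View pics/top1.png

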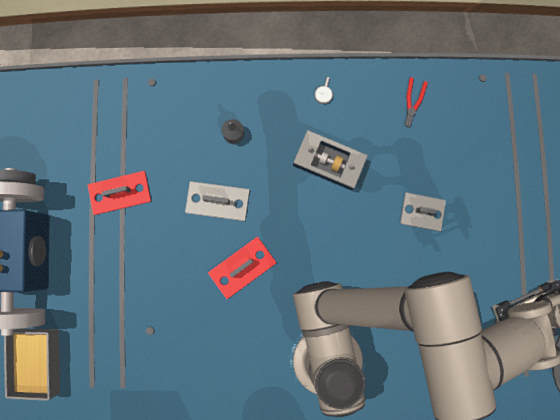

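View pics/scene1.png

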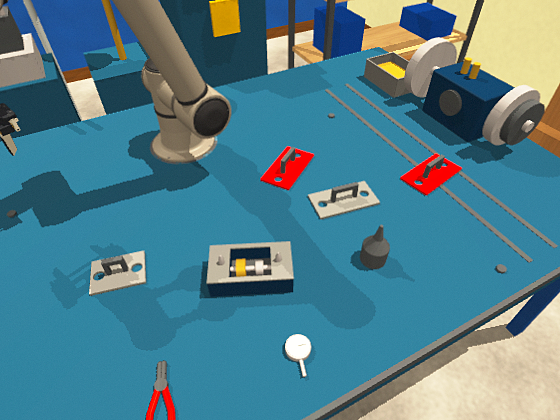

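The top view shows the grey long cover at (217,200), the housing at (330,160) with its pins at about (311,148) and (349,172), the short cover at (424,211), and two red look-alikes. The scene view agrees. Next I fit poses to the silhouettes in both views.

```bash
cat >> h.py <<'E'
def box(x0,x1,y0,y1,z0,z1): return np.array([[x,y,z] for x in(x0,x1) for y in(y0,y1) for z in(z0,z1)])
COVER=[box(-.05,.05,-.095,.095,0,.008),box(-.007,.007,-.04,.04,.042,.058),box(-.007,.007,-.04,-.028,0,.058),box(-.007,.007,.028,.04,0,.058)]
HOUS=[box(-.055,.055,-.1,.1,0,.06)]+[np.array([[.007*np.cos(a),s*.068+.007*np.sin(a),.074] for a in np.arange(0,6.3,.5)]+[[.007*np.cos(a),s*.068+.007*np.sin(a),.06] for a in np.arange(0,6.3,.5)]+[[0,s*.068,.088]]) for s in(1,-1)]
def place(M,q,z=0):
    c,s=np.cos(q[2]),np.sin(q[2]); return M@np.array([[c,s,0],[-s,c,0],[0,0,1]])+[q[0],q[1],z]
def sil(p,model,q,z=0,S=4):
    m=np.zeros((420*S,560*S),np.uint8)
    for M in model:
        u=w2px(p,place(M,q,z)); cv2.fillConvexPoly(m,cv2.convexHull(((u+.5)*S-.5).round().astype(np.int32)),255)
    return cv2.resize(m,(560,420),interpolation=cv2.INTER_AREA)/255.
def fit(views,model,q0,z=0):
    from scipy.optimize import minimize
    def f(q):
        e=0
        for p,r in views:
            s=sil(p,model,q,z); e+=np.abs(s-r).sum()/r.sum()
        return e
    b=None
    for a in ([0,.1,-.1]):
        r=minimize(f,np.array(q0)+[0,0,a],method='Nelder-Mead',options=dict(initial_simplex=np.array(q0)+[0,0,a]+np.array([[0,0,0],[.02,0,0],[0,.02,0],[0,0,.2]]),xatol=2e-4,fatol=1e-4,maxiter=120))
        if b is None or r.fun<b.fun:b=r
    return b.x,b.fun
E
python3 - <<'E'
from h import *
P=[read_camera(c) for c in('top','scene')]
for n,M,g in(('cover',COVER,(.509,.334,.03)),('housing',HOUS,(.611,-.011,0))):
    V=[]
    for p in P:
        R=nets.regions_of(p,n); u=w2px(p,[[g[0],g[1],.03]])[0]
        r=min(R,key=lambda r:np.hypot(*(np.array(r['pixel'])-u))); V.append((p,cv2.morphologyEx(r['region'].astype(np.uint8),cv2.MORPH_CLOSE,np.ones((15,15)))if n=='housing' else cv2.morphologyEx(r['region'].astype(np.uint8),cv2.MORPH_CLOSE,np.ones((3,3)))))
        c=np.argwhere(V[-1][1])[:,::-1]; w=px2w(p,c,.02)[:,:2]; w=w-w.mean(0); v=np.linalg.svd(w,full_matrices=False)[2][0]
        if p is P[0]: yaw=np.arctan2(-v[0],v[1])
    q0=(g[0],g[1],yaw)
    for vv in (V,V[:1],V[1:]): print(n,fit(vv,M,q0))
E
```

```text
cover (array([0.50297362, 0.33564809, 2.98535183]), np.float64(0.1654727203698021))
cover (array([0.50456079, 0.33555919, 2.99273382]), np.float64(0.08923775990352209))
cover (array([0.5015002 , 0.33652274, 2.98362292]), np.float64(0.05300837593299254))
housing (array([ 0.61924783, -0.01987357,  2.72293402]), np.float64(0.10665394561461763))
housing (array([ 0.620566  , -0.02067306,  2.70788975]), np.float64(0.048406513033260594))
housing (array([ 0.61619475, -0.01874665,  2.70397541]), np.float64(0.028868109166032403))
```

```bash
cat >> h.py <<'E'
from scipy.spatial.transform import Rotation as Ro
def rows(goal,yaw,n,start=None):
    """equal rows from the pose now to goal (tool down, yaw)"""
    if start is None:
        s=robot.observe(); p=s['tool_pos']; R=Ro.from_euler('xyz',s['tool_rot'])
    else: p=np.array(start[:3]); R=Ro.from_euler('xyz',[np.pi,0,start[3]])
    G=Ro.from_euler('xyz',[np.pi,0,yaw]); rv=(R.inv()*G).as_rotvec()/n; d=(np.array(goal)-p)/n
    T=[]
    for i in range(n): T.append((R.inv().apply(d)).round(4).tolist()); R=R*Ro.from_rotvec(rv)
    print(n,T,rv.round(4).tolist())
E
python3 - <<'E'
from h import *
rows((.45,-.15,.20),-.6,10)
rows((.503,.336,.20),-.156,10,start=(.45,-.15,.20,-.6))
E
```

```text
10 [[-0.0232, -0.0373, -0.0005], [-0.0208, -0.0387, -0.0005], [-0.0183, -0.0399, -0.0005], [-0.0158, -0.0409, -0.0005], [-0.0132, -0.0419, -0.0005], [-0.0106, -0.0426, -0.0005], [-0.0079, -0.0432, -0.0005], [-0.0052, -0.0436, -0.0005], [-0.0024, -0.0438, -0.0005], [0.0003, -0.0439, -0.0005]] [0.0, -0.0, -0.0626]
10 [[-0.0231, -0.0431, -0.0], [-0.0211, -0.0441, -0.0], [-0.0192, -0.045, -0.0], [-0.0171, -0.0458, -0.0], [-0.0151, -0.0465, -0.0], [-0.013, -0.0471, -0.0], [-0.0109, -0.0477, -0.0], [-0.0088, -0.0481, -0.0], [-0.0066, -0.0484, -0.0], [-0.0045, -0.0487, -0.0]] [0.0, 0.0, -0.0444]
```

Request:
carry_out(
  translation=[
    [-0.023,-0.037,0],
    [-0.021,-0.039,0],
    [-0.018,-0.04,0],
    [-0.016,-0.041,0],
    [-0.013,-0.042,0],
    [-0.011,-0.043,0],
    [-0.008,-0.043,0],
    [-0.005,-0.044,0],
    [-0.002,-0.044,0],
    [0,-0.044,0],
  ],
  turn=[
    [0,0,-0.063],
    [0,0,-0.063],
    [0,0,-0.063],
    [0,0,-0.063],
    [0,0,-0.063],
    [0,0,-0.063],
    [0,0,-0.063],
    [0,0,-0.063],
    [0,0,-0.063],
    [0,0,-0.063],
  ],
  gripper=[-1,-1,-1,-1,-1,-1,-1,-1,-1,-1],
)

```text
time: 1.7
tool_pos: [0.4514, -0.1472, 0.1952]
tool_rot: [3.142, -0.001, -0.593]
contact_force: [0.0, -0.6, -1.0]
opening: 0.092
```

Request:
carry_out(
  translation=[
    [-0.023,-0.043,0],
    [-0.021,-0.044,0],
    [-0.019,-0.045,0],
    [-0.017,-0.046,0],
    [-0.015,-0.046,0],
    [-0.013,-0.047,0],
    [-0.011,-0.047,0],
    [-0.009,-0.048,0],
    [-0.007,-0.048,0],
    [-0.005,-0.048,0],
  ],
  turn=[
    [0,0,-0.044],
    [0,0,-0.044],
    [0,0,-0.044],
    [0,0,-0.044],
    [0,0,-0.044],
    [0,0,-0.044],
    [0,0,-0.044],
    [0,0,-0.044],
    [0,0,-0.044],
    [0,0,-0.044],
  ],
  gripper=[-1,-1,-1,-1,-1,-1,-1,-1,-1,-1],
)

```text
time: 2.7
tool_pos: [0.5008, 0.3372, 0.1949]
tool_rot: [-3.142, -0.0, -0.154]
contact_force: [0.5, -1.3, -0.4]
opening: 0.092
```

Run:
```python
from h import *
p=read_camera('wrist'); save(p,'w1.png'); s=robot.observe(); print(s['time'],s['tool_pos'],s['tool_rot'],s['qpos'])
print(np.round(p['world_from_camera'],3).tolist())
h=[[0,.068,.008],[0,-.068,.008]]
print(w2px(p,place(np.array(h),(.503,.3356,-.156))), [ (r['score'],r['pixel']) for r in nets.tip_of(p,'cover')])
```

```text
2.75 [0.50027563 0.34397595 0.19427117] [-3.13714882e+00  3.19723586e-04 -1.47939415e-01] [0.47395568 0.4933664  1.28735764 0.00388529 1.35854114 0.62108173]
[[0.988, -0.147, -0.041, 0.512], [-0.152, -0.953, -0.263, 0.408], [-0.0, 0.267, -0.964, 0.385], [0.0, 0.0, 0.0, 1.0]]
[[283.04997633 128.74696667]
 [282.54348467 233.70697362]] [(0.67, [284.2, 182.0]), (0.67, [140.4, 257.7])]
```

View pics/w1.png

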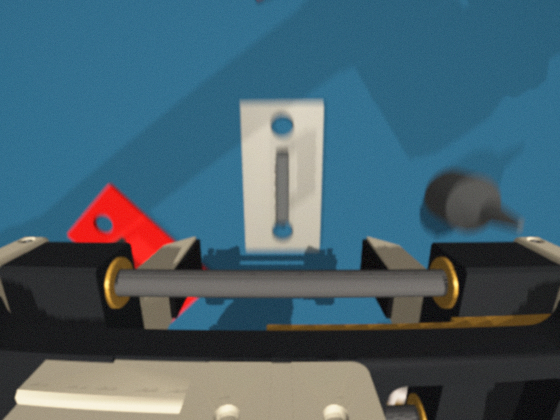

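The grey cover is centred in the wrist view, with holes at about (283,125) and (282,231). That is 3-4 px from the prediction, but the arm was still settling. I measure again now that it is at rest.

```bash
cat >> h.py <<'E'
def holes(p,guess,z,L=.068):
    """dark hole centres near predicted pixels -> world at height z"""
    out=[]
    for X in place(np.array([[0,L,z],[0,-L,z]]),guess):
        u=w2px(p,[X])[0]; print('pred',u.round(1))
    return
E
python3 - <<'E'
from h import *
for i in range(6): p=read_camera('wrist')
save(p,'w2.png')
R=nets.regions_of(p,'cover'); 
for r in R[:3]: print(r['score'],r['pixel'],r['region'].sum())
r=min(R,key=lambda r:abs(r['pixel'][0]-283)+abs(r['pixel'][1]-180))['region'].astype(np.uint8)
m=cv2.morphologyEx(r,cv2.MORPH_CLOSE,np.ones((35,35)))
print(m.sum(),fit([(p,m)],COVER,(.503,.3356,-.156)))
g=cv2.cvtColor(p['img'],cv2.COLOR_RGB2HSV); grey=((g[...,1]<70)&(g[...,2]>110)).astype(np.uint8); 
n,l,st,c=cv2.connectedComponentsWithStats(grey[:262]); 
k=1+np.argmax([ -abs(c[i][0]-283)-abs(c[i][1]-180) if st[i][4]>2000 else -1e9 for i in range(1,n)]); print(st[k])
m=(l==k).astype(np.uint8); cs,_=cv2.findContours(m,cv2.RETR_CCOMP,cv2.CHAIN_APPROX_NONE)
mm=np.zeros((420,560),np.uint8); mm[:262]=m; full=cv2.drawContours(np.zeros_like(mm),[max(cs,key=cv2.contourArea)],-1,1,-1); print(full.sum(),fit([(p,full)],COVER,(.503,.3356,-.156)))
for q in cs:
    if 100<cv2.contourArea(q)<2500: M=cv2.moments(q); print('hole',M['m10']/M['m00'],M['m01']/M['m00'],M['m00'],cv2.boundingRect(q))
s=robot.observe(); print(s['time'],s['tool_pos'],s['tool_rot'])
E
```

```text
0.82 [122.8, 228.5] 3635
0.77 [284.6, 176.8] 10912
11603 (array([ 0.50178032,  0.33491707, -0.15446938]), np.float64(0.014299547277326857))
[  239   103    85   149 11010]
11870 (array([ 0.50242262,  0.33574428, -0.15243513]), np.float64(0.0211609428944282))
hole 281.55973895582326 230.42720883534136 332.0 (272, 215, 21, 27)
hole 281.4191736863217 126.21500200561572 415.5 (270, 114, 24, 25)
3.15 [0.50121432 0.33373797 0.19524462] [ 3.14154126e+00 -3.37160847e-04 -1.57975333e-01]
```

Request:
carry_out(
  translation=[
    [0.001,-0.001,0.02],
    [0,0,0.03],
    [0,0,0.03],
    [0,0,0.03],
    [0,0,0.025],
    [0,0,0.015],
    [0,0,0.01],
    [0,0,0.004],
    [0,0,0],
  ],
  turn=[
    [0,0,-0.005],
    [0,0,0],
    [0,0,0],
    [0,0,0],
    [0,0,0],
    [0,0,0],
    [0,0,0],
    [0,0,0],
    [0,0,0],
  ],
  gripper=[-1,-1,-1,-1,-1,-1,-1,-1,-1],
)

```text
time: 4.05
tool_pos: [0.5023, 0.3355, 0.0311]
tool_rot: [3.142, -0.0, -0.152]
contact_force: [0.5, 0.5, 0.7]
opening: 0.0916
```

Request:
carry_out(
  translation=[
    [0,0,0],
    [0,0,0],
    [0,0,0],
    [0,0,0],
    [0,0,0],
    [0,0,0],
    [0,0,0],
    [0,0,0],
  ],
  turn=[
    [0,0,0],
    [0,0,0],
    [0,0,0],
    [0,0,0],
    [0,0,0],
    [0,0,0],
    [0,0,0],
    [0,0,0],
  ],
  gripper=[1,1,1,1,1,1,1,1],
  squeeze=40,
)

```text
time: 4.85
tool_pos: [0.502, 0.3359, 0.0308]
tool_rot: [3.141, 0.0, -0.151]
contact_force: [0.1, 0.3, 0.3]
opening: 0.0323
```

Request:
carry_out(
  translation=[
    [0,0,0],
    [0,0,0],
    [0,0,0],
    [0,0,0],
    [0,0,0],
    [0,0,0],
  ],
  turn=[
    [0,0,0],
    [0,0,0],
    [0,0,0],
    [0,0,0],
    [0,0,0],
    [0,0,0],
  ],
  gripper=[1,1,1,1,1,1],
)

```text
time: 5.45
tool_pos: [0.5021, 0.3358, 0.0309]
tool_rot: [3.141, -0.0, -0.151]
contact_force: [-0.7, 0.2, 0.0]
opening: 0.0008
```

Request:
carry_out(
  translation=[
    [0,0,-0.005],
    [0,0,-0.01],
    [0,0,-0.02],
    [0,0,-0.03],
    [0,0,-0.03],
    [0,0,-0.03],
    [0,0,-0.03],
    [0,0,-0.02],
    [0,0,0],
    [0,0,0],
  ],
  turn=[
    [0,0,0],
    [0,0,0],
    [0,0,0],
    [0,0,0],
    [0,0,0],
    [0,0,0],
    [0,0,0],
    [0,0,0],
    [0,0,0],
    [0,0,0],
  ],
  gripper=[1,1,1,1,1,1,1,1,1,1],
)

```text
time: 6.45
tool_pos: [0.502, 0.3358, 0.2062]
tool_rot: [-3.141, -0.001, -0.151]
contact_force: [-0.0, -0.3, 0.0]
opening: 0.0004
```

Run:
```python
from h import *
p=read_camera('wrist'); save(p,'w3.png'); p=read_camera('wrist')
s=robot.observe(); print(s['time'],s['tool_pos'],s['tool_rot'],s['contact_force'],s['torque'],s['opening'])
rows((.55,.1,.205),-.43,10)
```

```text
6.55 [0.50136713 0.33550751 0.20469547] [ 3.14018342e+00  1.84606093e-03 -1.51026789e-01] [0.13683227 0.05087755 0.53697807] [-0.02811026 -0.00742308  0.00546939] 0.00015765074605345654
10 [[0.0084, 0.0226, -0.0], [0.009, 0.0223, -0.0], [0.0096, 0.0221, -0.0], [0.0102, 0.0218, -0.0], [0.0108, 0.0215, -0.0], [0.0114, 0.0212, -0.0], [0.012, 0.0208, -0.0], [0.0126, 0.0205, -0.0], [0.0131, 0.0201, -0.0], [0.0137, 0.0198, -0.0]] [0.0002, 0.0002, 0.0279]
```

View pics/w3.png

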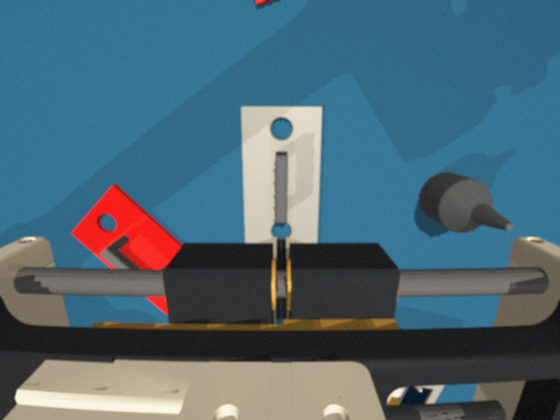

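The jaws shut completely (opening about 0), so the grasp missed, and the cover has not moved. Next I check where the fingertips and handle really are.

Run:
```python
from h import *
s=robot.observe(); t=s['tool_pos']; print(t)
P={c:read_camera(c) for c in('wrist','scene','top')}
for c,p in P.items():
    print(c,'TCP',w2px(p,[t,t+[0,0,.019],t+[0,0,.066]]).round().tolist(),'bar ends',w2px(p,place(np.array([[0,.04,.058],[0,-.04,.058],[0,.04,.042]]),(.502,.3355,-.153))).round().tolist())
a=P['scene']['img'][90:240,260:460]; b=P['top']['img'][150:270,150:310]
im=np.zeros((600,800,3),np.uint8); im[:300,:400]=cv2.resize(a,(400,300)); im[300:,:]=cv2.resize(b,(800,600))[:300] if 0 else 0
im=cv2.resize(a,(800,600),interpolation=cv2.INTER_CUBIC); cv2.imwrite('pics/s2.png',im[:,:,::-1])
```

```text
[0.50136713 0.33550751 0.20469547]
wrist TCP [[281.0, 235.0], [281.0, 246.0], [280.0, 285.0]] bar ends [[282.0, 154.0], [282.0, 222.0], [282.0, 152.0]]
scene TCP [[351.0, 144.0], [352.0, 138.0], [354.0, 123.0]] bar ends [[357.0, 182.0], [332.0, 189.0], [357.0, 186.0]]
top TCP [[208.0, 193.0], [208.0, 192.0], [205.0, 190.0]] bar ends [[202.0, 198.0], [228.0, 201.0], [202.0, 198.0]]
```

View pics/s2.png

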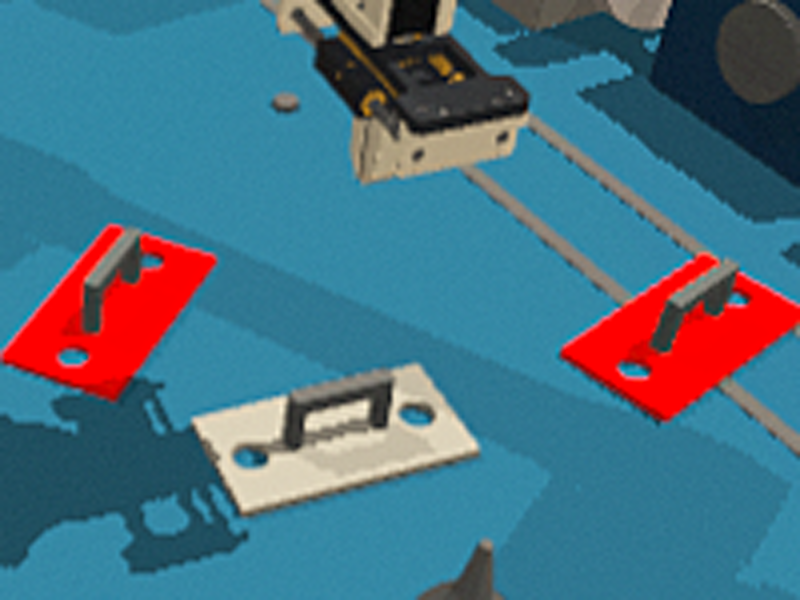

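Run:
```python
from h import *
P={c:read_camera(c) for c in('wrist','scene')}
s=robot.observe(); t=s['tool_pos']; print(s['time'],t,s['opening'])
R=Ro.from_euler('xyz',s['tool_rot']).as_matrix()
def crop(p,x,y,w,h,k):
    a=cv2.resize(p['img'][y:y+h,x:x+w],None,fx=k,fy=k,interpolation=cv2.INTER_CUBIC)
    for d,col in((0,(255,0,255)),(-.019,(0,255,0)),(-.066,(255,255,0))):
        u=(w2px(p,[t+R[:,2]*d])[0]-[x,y]+.5)*k; cv2.circle(a,tuple(int(v) for v in u),3,col,-1)
    return a
A=crop(P['scene'],310,80,100,75,5.9); B=crop(P['wrist'],215,180,130,150,3.9)
h=min(len(A),len(B)); A=A[:h];B=B[:h]; im=np.hstack([cv2.resize(A,(400,300)) if 0 else A,B]); f=min(800/im.shape[1],600/im.shape[0]); im=cv2.resize(im,None,fx=f,fy=f)
cv2.imwrite('pics/c3.png',im[:600,:800,::-1]); print(im.shape)
```

```text
6.8 [0.5017807  0.33573545 0.20507726] 0.0007061769288390729
(322, 800, 3)
```

View pics/c3.png

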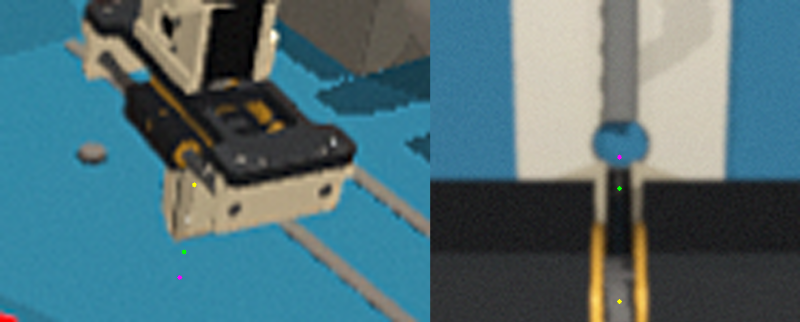

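The fingers look shorter than the stated TCP in both views. I work out by how much.

Run:
```python
from h import *
s=robot.observe(); t=s['tool_pos']; R=Ro.from_euler('xyz',s['tool_rot']).as_matrix()
p=read_camera('wrist'); q=read_camera('scene'); print(p['fx'])
for r in (0,.01,.02,.03,.04,.05): print(r,'wrist +y edge',w2px(p,[t-R[:,2]*r-R[:,1]*.0095,])[0].round(1),'open inner edges',w2px(p,[t+R@[x,-.0095,-r] for x in(-.046,.046)]).round(0).tolist(),'scene near edges',w2px(q,[t+R@[x,y,-r] for x,y in((0,0),(.019,.0095),(.019,-.0095))]).round(1).tolist())
```

```text
300.35657306971143
0 wrist +y edge [280.8 221.4] open inner edges [[212.0, 221.0], [350.0, 221.0]] scene near edges [[351.3, 144.0], [351.3, 148.9], [357.9, 147.5]]
0.01 wrist +y edge [280.8 226.3] open inner edges [[208.0, 226.0], [353.0, 226.0]] scene near edges [[351.8, 140.9], [351.7, 145.8], [358.4, 144.3]]
0.02 wrist +y edge [280.7 231.8] open inner edges [[205.0, 232.0], [357.0, 232.0]] scene near edges [[352.3, 137.7], [352.2, 142.6], [359.0, 141.1]]
0.03 wrist +y edge [280.7 237.8] open inner edges [[200.0, 238.0], [361.0, 238.0]] scene near edges [[352.8, 134.5], [352.7, 139.4], [359.5, 137.9]]
0.04 wrist +y edge [280.7 244.6] open inner edges [[196.0, 244.0], [366.0, 245.0]] scene near edges [[353.3, 131.2], [353.2, 136.1], [360.0, 134.6]]
0.05 wrist +y edge [280.7 252.2] open inner edges [[190.0, 252.0], [371.0, 252.0]] scene near edges [[353.8, 127.9], [353.8, 132.8], [360.6, 131.3]]
```

Both views agree: the real fingertips end about 30 mm short of the reported TCP (wrist row 238 gives 30 mm, the scene about 30-35 mm), so I closed above the bar. I go again with the TCP about 28 mm lower, watching the force.

Request:
carry_out(
  translation=[
    [0,0,0.02],
    [0,0,0.02],
    [0,0,0.02],
    [0,0,0.02],
    [0,0,0.01],
    [0,0,0],
    [0,0,0],
    [0,0,0],
    [0,0,0],
    [0,0,0],
  ],
  turn=[
    [0,0,0],
    [0,0,0],
    [0,0,0],
    [0,0,0],
    [0,0,0],
    [0,0,0],
    [0,0,0],
    [0,0,0],
    [0,0,0],
    [0,0,0],
  ],
  gripper=[-1,-1,-1,-1,-1,-1,-1,-1,-1,-1],
)

```text
time: 7.9
tool_pos: [0.5023, 0.336, 0.1166]
tool_rot: [-3.141, -0.001, -0.151]
contact_force: [0.1, -0.5, 0.7]
opening: 0.0757
```

Request:
carry_out(
  translation=[
    [0,0,0.02],
    [0,0,0.02],
    [0,0,0.02],
    [0,0,0.015],
    [0,0,0.01],
    [0,0,0.005],
    [0,0,0.005],
    [0,0,0.005],
    [0,0,0],
  ],
  turn=[
    [0,0,0],
    [0,0,0],
    [0,0,0],
    [0,0,0],
    [0,0,0],
    [0,0,0],
    [0,0,0],
    [0,0,0],
    [0,0,0],
  ],
  gripper=[-1,-1,-1,-1,-1,-1,-1,-1,-1],
)

```text
time: 8.8
tool_pos: [0.5019, 0.3358, 0.0156]
tool_rot: [3.141, 0.0, -0.151]
contact_force: [-0.2, 0.1, -0.7]
opening: 0.0916
```

Request:
carry_out(
  translation=[
    [0,0,0.004],
    [0,0,0.004],
    [0,0,0.003],
    [0,0,0],
  ],
  turn=[
    [0,0,0],
    [0,0,0],
    [0,0,0],
    [0,0,0],
  ],
  gripper=[-1,-1,-1,-1],
)

```text
time: 9.2
tool_pos: [0.5017, 0.3357, 0.0044]
tool_rot: [3.141, 0.001, -0.151]
contact_force: [0.1, 0.2, 0.2]
opening: 0.0918
```

Run:
```python
from h import *
P={c:read_camera(c) for c in('scene','wrist')}
s=robot.observe(); print(s['time'],s['tool_pos'],s['contact_force'])
a=cv2.resize(P['scene']['img'][110:235,280:430],(480,400),interpolation=cv2.INTER_CUBIC); b=cv2.resize(P['wrist']['img'][100:340,180:380],(320,400),interpolation=cv2.INTER_CUBIC)
cv2.imwrite('pics/c4.png',np.hstack([a,b])[:,:,::-1])
```

```text
9.3 [0.50204089 0.33583777 0.00480422] [ 0.81028274 -0.57433154  1.10807559]
```

View pics/c4.png

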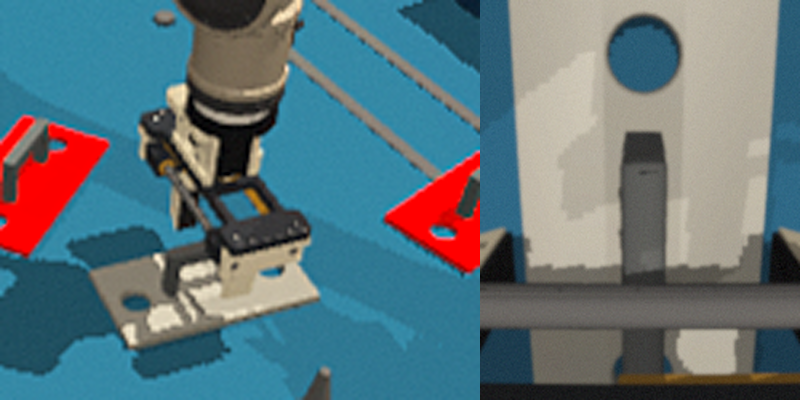

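The jaws straddle the handle, and the near finger's tip is just above the plate. There is no contact force. Closing.

Request:
carry_out(
  translation=[
    [0,0,0],
    [0,0,0],
    [0,0,0],
    [0,0,0],
    [0,0,0],
    [0,0,0],
    [0,0,0],
    [0,0,0],
    [0,0,0],
    [0,0,0],
  ],
  turn=[
    [0,0,0],
    [0,0,0],
    [0,0,0],
    [0,0,0],
    [0,0,0],
    [0,0,0],
    [0,0,0],
    [0,0,0],
    [0,0,0],
    [0,0,0],
  ],
  gripper=[1,1,1,1,1,1,1,1,1,1],
  squeeze=40,
)

```text
time: 10.3
tool_pos: [0.5021, 0.3358, 0.0049]
tool_rot: [3.142, -0.0, -0.151]
contact_force: [0.3, 0.0, 0.7]
opening: 0.0167
```

Request:
carry_out(
  translation=[
    [0,0,0],
    [0,0,0],
    [0,0,0],
    [0,0,0],
    [0,0,0],
  ],
  turn=[
    [0,0,0],
    [0,0,0],
    [0,0,0],
    [0,0,0],
    [0,0,0],
  ],
  gripper=[1,1,1,1,1],
)

```text
time: 10.8
tool_pos: [0.5022, 0.3358, 0.0049]
tool_rot: [3.142, -0.0, -0.151]
contact_force: [2.0, -0.2, -1.6]
opening: 0.0136
```

Held at 13.6 mm on the 14 mm bar. Lifting slowly.

Request:
carry_out(
  translation=[
    [0,0,-0.003],
    [0,0,-0.005],
    [0,0,-0.01],
    [0,0,-0.02],
    [0,0,-0.03],
    [0,0,-0.03],
    [0,0,-0.03],
    [0,0,-0.02],
    [0,0,-0.007],
    [0,0,0],
  ],
  turn=[
    [0,0,0],
    [0,0,0],
    [0,0,0],
    [0,0,0],
    [0,0,0],
    [0,0,0],
    [0,0,0],
    [0,0,0],
    [0,0,0],
    [0,0,0],
  ],
  gripper=[1,1,1,1,1,1,1,1,1,1],
)

```text
time: 11.8
tool_pos: [0.5022, 0.336, 0.1609]
tool_rot: [-3.141, -0.001, -0.151]
contact_force: [0.0, 0.2, -6.4]
opening: 0.0131
```

Run:
```python
from h import *
for i in range(3): p=read_camera('wrist')
s=robot.observe(); print(s['time'],s['tool_pos'],s['tool_rot'],s['contact_force'],s['torque'],s['opening'])
# housing refit
P=[read_camera(c) for c in('top','scene')]
for p in P:
    for r in nets.regions_of(p,'housing')[:1]:
        m=cv2.morphologyEx(r['region'].astype(np.uint8),cv2.MORPH_CLOSE,np.ones((15,15))); print(r['score'],m.sum(),fit([(p,m)],HOUS,(.618,-.02,-.43)))
rows((.618,-.02,.16),-.43,20)
```

```text
11.95 [0.50112137 0.33541983 0.15823834] [ 3.13969206e+00  2.55419434e-03 -1.50951523e-01] [-0.9212573   0.26631239 -6.62954317] [ 0.01761929 -0.10616048  0.00248007] 0.01375793353807383
0.58 2453 (array([ 0.62087992, -0.019804  , -0.41688088]), np.float64(0.04254893967370887))
0.77 4240 (array([ 0.61719083, -0.01940939, -0.42842764]), np.float64(0.025326489086200516))
20 [[0.0084, 0.0167, -0.0001], [0.0087, 0.0166, -0.0001], [0.0089, 0.0165, -0.0001], [0.0091, 0.0163, -0.0001], [0.0093, 0.0162, -0.0001], [0.0096, 0.0161, -0.0001], [0.0098, 0.0159, -0.0001], [0.01, 0.0158, -0.0001], [0.0102, 0.0157, -0.0001], [0.0105, 0.0155, -0.0001], [0.0107, 0.0154, -0.0001], [0.0109, 0.0152, -0.0001], [0.0111, 0.0151, -0.0001], [0.0113, 0.0149, -0.0001], [0.0115, 0.0148, -0.0001], [0.0117, 0.0146, -0.0001], [0.0119, 0.0144, -0.0001], [0.0121, 0.0143, -0.0001], [0.0123, 0.0141, -0.0001], [0.0125, 0.0139, -0.0001]] [0.0001, 0.0001, 0.0139]
```

Request:
carry_out(
  translation=[
    [0.008,0.017,0],
    [0.009,0.017,0],
    [0.009,0.016,0],
    [0.009,0.016,0],
    [0.009,0.016,0],
    [0.01,0.016,0],
    [0.01,0.016,0],
    [0.01,0.016,0],
    [0.01,0.016,0],
    [0.01,0.016,0],
  ],
  turn=[
    [0,0,0.014],
    [0,0,0.014],
    [0,0,0.014],
    [0,0,0.014],
    [0,0,0.014],
    [0,0,0.014],
    [0,0,0.014],
    [0,0,0.014],
    [0,0,0.014],
    [0,0,0.014],
  ],
  gripper=[1,1,1,1,1,1,1,1,1,1],
)

```text
time: 13.15
tool_pos: [0.5596, 0.1567, 0.1594]
tool_rot: [3.141, 0.001, -0.292]
contact_force: [0.7, 1.7, -5.1]
opening: 0.0136
```

Request:
carry_out(
  translation=[
    [0.011,0.015,0],
    [0.011,0.015,0],
    [0.011,0.015,0],
    [0.011,0.015,0],
    [0.011,0.015,0],
    [0.012,0.015,0],
    [0.012,0.014,0],
    [0.012,0.014,0],
    [0.012,0.014,0],
    [0.012,0.014,0],
  ],
  turn=[
    [0,0,0.014],
    [0,0,0.014],
    [0,0,0.014],
    [0,0,0.014],
    [0,0,0.014],
    [0,0,0.014],
    [0,0,0.014],
    [0,0,0.014],
    [0,0,0.014],
    [0,0,0.014],
  ],
  gripper=[1,1,1,1,1,1,1,1,1,1],
)

```text
time: 14.15
tool_pos: [0.6172, -0.0207, 0.1598]
tool_rot: [3.142, 0.0, -0.432]
contact_force: [0.8, 0.3, -6.0]
opening: 0.0136
```

Run:
```python
from h import *
for i in range(5): p=read_camera('wrist')
q=read_camera('scene'); s=robot.observe(); t=s['tool_pos']; print(s['time'],t,s['tool_rot'],s['contact_force'],s['opening'])
rows((.619,-.020,.125),-.425,4)
H=(.619,-.02,-.425); C=(t[0],t[1],s['tool_rot'][2]); zc=t[2]-.0049
a=p['img'].copy(); b=q['img'].copy()
for im,pp in((a,p),(b,q)):
    for X in np.r_[place(np.array([[0,.068,.008],[0,-.068,.008]]),C,zc)]: cv2.circle(im,tuple(int(v) for v in w2px(pp,[X])[0].round()),1,(0,255,0),-1)
    for X in place(np.array([[0,.068,.088],[0,-.068,.088]]),H): cv2.circle(im,tuple(int(v) for v in w2px(pp,[X])[0].round()),1,(255,0,255),-1)
b=b[130:310,170:330]
a=cv2.resize(a[60:360,150:410],(347,400)); b=cv2.resize(b,(450,506),interpolation=cv2.INTER_CUBIC)[106:]
cv2.imwrite('pics/c5.png',np.hstack([a,b])[:,:,::-1])
```

```text
14.45 [ 0.61667838 -0.01911597  0.15981647] [-3.14146153e+00  4.68779130e-04 -4.30825624e-01] [-0.7900847  -0.23608457 -5.57972451] 0.013792748556319479
4 [[0.0006, -0.0, 0.0087], [0.0006, -0.0, 0.0087], [0.0006, -0.0, 0.0087], [0.0006, -0.0, 0.0087]] [-0.0, 0.0001, -0.0015]
```

View pics/c5.png

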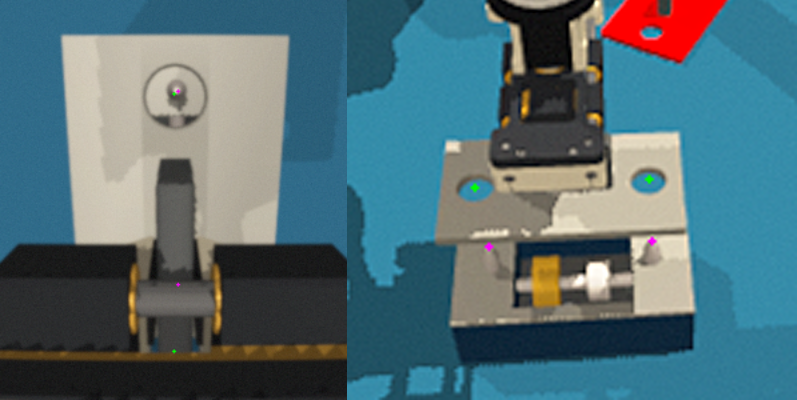

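The green marks lie on the cover's holes and the magenta marks on the pin tips, in both views. The wrist view shows a pin tip inside its hole. I lower the cover, slowly towards the end.

Request:
carry_out(
  translation=[
    [0.002,0,0.015],
    [0,0,0.02],
    [0,0,0.015],
    [0,0,0.008],
    [0,0,0.006],
    [0,0,0.006],
    [0,0,0.006],
    [0,0,0.005],
    [0,0,0.004],
    [0,0,0],
  ],
  turn=[
    [0,0,-0.004],
    [0,0,0],
    [0,0,0],
    [0,0,0],
    [0,0,0],
    [0,0,0],
    [0,0,0],
    [0,0,0],
    [0,0,0],
    [0,0,0],
  ],
  gripper=[1,1,1,1,1,1,1,1,1,1],
)

```text
time: 15.45
tool_pos: [0.6183, -0.0202, 0.0743]
tool_rot: [3.141, 0.001, -0.427]
contact_force: [1.1, 0.0, -5.7]
opening: 0.0135
```

Request:
carry_out(
  translation=[
    [0,0,0.003],
    [0,0,0.002],
    [0,0,0.002],
    [0,0,0.002],
    [0,0,0],
  ],
  turn=[
    [0,0,0],
    [0,0,0],
    [0,0,0],
    [0,0,0],
    [0,0,0],
  ],
  gripper=[1,1,1,1,1],
)

```text
time: 15.95
tool_pos: [0.6184, -0.0202, 0.0656]
tool_rot: [3.141, 0.0, -0.427]
contact_force: [0.8, -0.2, -5.9]
opening: 0.0135
```

Still hanging free at an underside height of about 60.7 mm, so I lower in 1 mm steps.

Request:
carry_out(
  translation=[
    [0,0,0.001],
    [0,0,0.001],
    [0,0,0],
  ],
  turn=[
    [0,0,0],
    [0,0,0],
    [0,0,0],
  ],
  gripper=[1,1,1],
)

```text
time: 16.25
tool_pos: [0.6188, -0.0203, 0.0649]
tool_rot: [-3.141, -0.001, -0.427]
contact_force: [-2.3, 0.9, 3.0]
opening: 0.0134
```

The cover rests on the rim: the force went from -6 to +3 N at the expected height. Releasing.

Request:
carry_out(
  translation=[
    [0,0,0],
    [0,0,0],
    [0,0,0],
    [0,0,0],
    [0,0,0],
    [0,0,0],
    [0,0,0],
    [0,0,0],
    [0,0,0],
    [0,0,0],
  ],
  turn=[
    [0,0,0],
    [0,0,0],
    [0,0,0],
    [0,0,0],
    [0,0,0],
    [0,0,0],
    [0,0,0],
    [0,0,0],
    [0,0,0],
    [0,0,0],
  ],
  gripper=[-1,-1,-1,-1,-1,-1,-1,-1,-1,-1],
)

```text
time: 17.25
tool_pos: [0.6186, -0.0203, 0.0639]
tool_rot: [3.142, -0.0, -0.427]
contact_force: [0.5, -0.1, -0.2]
opening: 0.0885
```

Request:
carry_out(
  translation=[
    [0,0,0],
    [0,0,0],
    [0,0,-0.01],
    [0,0,-0.02],
    [0,0,-0.03],
    [0,0,-0.03],
    [0,0,-0.03],
    [0,0,-0.03],
    [0,0,0],
    [0,0,0],
  ],
  turn=[
    [0,0,0],
    [0,0,0],
    [0,0,0],
    [0,0,0],
    [0,0,0],
    [0,0,0],
    [0,0,0],
    [0,0,0],
    [0,0,0],
    [0,0,0],
  ],
  gripper=[-1,-1,-1,-1,-1,-1,-1,-1,-1,-1],
)

```text
time: 18.25
tool_pos: [0.6188, -0.0203, 0.215]
tool_rot: [-3.141, -0.002, -0.427]
contact_force: [0.5, -0.1, -0.8]
opening: 0.0917
```

Run:
```python
from h import *
for i in range(4): p=read_camera('wrist')
q=read_camera('scene'); s=robot.observe(); print(s['time'],s['tool_pos'],s['contact_force'],s['opening'])
for n,pp in(('wrist',p),('scene',q)):
    R=nets.regions_of(pp,'cover'); u=w2px(pp,[[.619,-.02,.07]])[0]
    r=min(R,key=lambda r:np.hypot(*(np.array(r['pixel'])-u))); m=cv2.morphologyEx(r['region'].astype(np.uint8),cv2.MORPH_CLOSE,np.ones((25,25)) if n=='wrist' else np.ones((5,5)))
    print(n,r['score'],r['pixel'],fit([(pp,m)],COVER,(.619,-.02,-.427),z=.06))
a=cv2.resize(p['img'],(480,360)); b=cv2.resize(q['img'][180:310,180:320],(388,360),interpolation=cv2.INTER_CUBIC)
cv2.imwrite('pics/c6.png',np.hstack([a[:, :410],b])[:,:,::-1])
```

```text
18.5 [ 0.61807328 -0.02016494  0.21269494] [0.0703913  0.06412407 0.04951429] 0.09180226295059703
wrist 0.96 [284.9, 182.5] (array([ 0.61820449, -0.02001597, -0.42861228]), np.float64(0.011755507942691425))
scene 0.56 [247.8, 261.1] (array([ 0.61617647, -0.01955947, -0.44249229]), np.float64(0.0977566474550171))
```

View pics/c6.png

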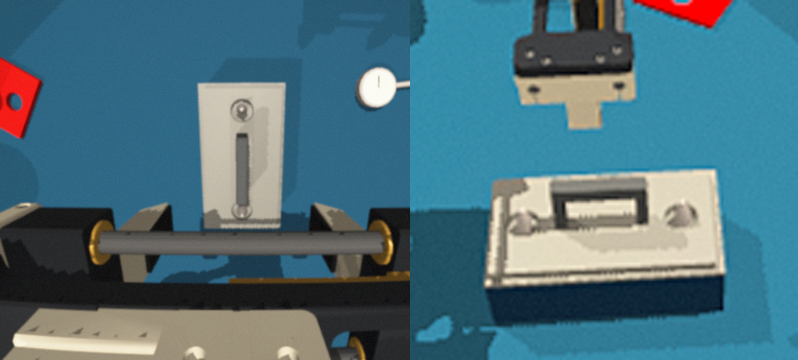

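The cover lies flat on the rim with both pins standing centred in its holes, at (241,110) and (241,212) in the left panel and (522,220) and (682,213) in the right. The gripper is clear.

```bash
python3 -c "
from cell import robot
print(robot.hand_in())"
```

```text
the job is handed in; nothing more can be done
None
```

The long cover is on the housing, both pins stand in its holes, and I handed the job in at about 18.5 s. The hand-in gives no verdict.

- **First grasp:** It missed, closing on air above the bar without moving anything. The wrist and scene pictures showed that the real fingertips end about 30 mm short of the reported TCP. This disagrees with the interface text. I grasped about 26 mm lower and the jaws held the bar at 13.6 mm.
- **Placing:** I lowered the cover in small steps. The vertical force went from about -6 N to +3 N with the underside at about 60 mm, the rim's height. Then I opened the jaws and raised the arm clear.
- **Last checks:** The wrist view puts the cover at (0.618, -0.020), yaw -0.43. The housing was measured at about (0.619, -0.020), yaw -0.42. The last picture shows the cover flat on the rim, and the contact force is about 0.
- **Weaker check:** The scene camera's final fit was poorer (10% silhouette mismatch) but agreed to about 3 mm and 0.02 rad.
- **Short cover:** I never went near it after the start, but I did not measure it again at the end.

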